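# Push a wheel through the green gravity flap

## Robot

A 6-joint arm with a two-finger parallel gripper is mounted at the origin on the work surface. World frame = base frame: x ahead of the robot, y to its left, z up, the work surface at z = 0. Lengths are in m, angles in rad, forces in N, time in s.
With the tool pointing down it reaches from about 0.375 to 0.975 m from the base axis. Payload 3.8 kg.
Tool frame: the origin (TCP) lies midway between the tips of the shut fingers; the grasp point (between the pads) lies 19 mm behind it (grasp_offset is the distance from the TCP to the grasp point, in m); z points along the fingers, y is the direction in which the jaws open and shut (so a half turn about z gives the same grasp; the last joint's range is limited). The gripper opens to 85 mm and grips with 20 to 120 N. Pads are 22 mm wide; open, the fingers measure 114 mm over their backs; the gripper's body (76 mm by 85 mm) begins 54 mm behind the grasp point. The pads swing forward as they close: fully open they stand 13 mm farther back than shut.
Start: joints at [1.194, 0.264, 1.604, -0, 1.274, -0.037], TCP at [0.225, 0.636, 0.231] pointing down, gripper open.
Joint ranges: [-2.63, 2.63], [-0.94, 2.18], [0.31, 2.57], [-1.31, 4.45], [0, 2.66], [-2.55, 2.55]. Speed limits (rad/s): [2.57, 2.57, 3.14, 3.14, 3.14, 3.14].

## Interface

Orientations are given as a unit quaternion [w, x, y, z].
In Python, from workcell import * gives the robot as it stands. Calls block until the motion is done:
- reach(position, orientation): joint-space move of the TCP to a pose.
- move_straight(position, ori=None, max_speed=0.15, threshold=None): straight line of the TCP; ori=None keeps the orientation; max_speed is the mean speed in m/s. With threshold (N) it stops when the force on the tool has changed by that much, and returns True; else False.
- move_j(angles): joint-space move.
- grip(opening, effort=None): finger opening in m; effort is the grip in N (None keeps the last); returns when the fingers have stopped.
- sleep(seconds).
- inverse_kinematics(position, orientation): joint angles nearest the present ones, or None.
- get_state(): the state.
- capture(name): name is "scene" or "top" or "wrist"; returns a dict with "image" (384x512x3 uint8, blue, green, red), "z_map" (384x512 float32, m along the optical axis (not along the pixel's ray), 0 where there is no reading), "camera_matrix" (3x3 intrinsics, pixels), "xyz" and "rotation" of the camera in the world; the wrist camera has in their place "tool_from_camera" (4x4, takes a point from camera to tool coordinates, whose origin is the TCP and whose axes are the flange's). Camera axes: x right, y down, z forward; pixel columns grow to the right and rows downward; lengths in m; the calibration is good to about 2 mm. A picture is of the moment at which its call begins: read the wrist's pose just before it.
A pose or a line that the arm cannot do raises PlanningError and nothing moves.
- hand_in(): hands the job in, once; it reports no verdict.
Trained networks look in a picture, given as the dict that the camera call returned (one of the last four; its "shot" number tells which), for a name from the list of things; names that differ only in an ending like _2 or _b are one class to them, and where a whole thing is asked for, a point or a joint stands for the part that bears it (a point fixed in the world has none). Each returns a list of dicts, best first, with "confidence" (0 to 1); they miss things now and then, are a little off and sometimes report something else, mostly with a low value. They report only what shows in the picture. A call takes as long as a camera call. They do not tell look-alikes from the thing itself.
- regions_of(picture, query): "mask" (384x512 bool, what is visible of it) and "at" ([column, row] in pixels, amid what is visible of it).
The state is a dict: "time_s": time; "qpos": joint angles; "joint_velocities": joint speeds; "tau": joint torques, N m; "ee_pos": TCP position; "ee_rot": TCP orientation; "force": force on the tool from outside, world axes, zero at the start; "wrist_torque": the same for the moment, N m; "finger_gap": finger opening in m.
Only numpy, scipy, OpenCV 4.12 (cv2) and the standard library are available. Lean on these libraries where they do the work, as an engineer would, in place of code of your own. Each camera call takes 0.05 s, during which the arm holds its last target. There are 200 camera calls.

## Task

Push the orange wheel along the bench to the bay with the green flap and on through that flap, the wheel pushing it open, until the wheel lies wholly inside between its guide rails; then draw the fingers back out so that the green flap swings fully shut behind it. Only slide the wheel, flat on the bench: do not grip it, lift it or tip it. Leave the yellow flap shut and the other loose things where they are.

Things in the scene. Friction and masses are not known exactly. Their poses are not given: they have to be found in the camera images.
- wheel_center (a point): centre (half-way up) of the orange-tyred wheel with a blue hub, a plain disc 76 mm across and 24 mm high lying flat on the bench, about 0.13 kg, loose, not rolling: it slides with friction and stops when no longer pushed.
- pass_bay: Green-flap bay: white open pen fixed to the bench, no floor. Origin: middle of its mouth, on the bench, under the closed flap; x points level into the bay, z up. Inside y -95..95, 205 mm deep; walls 54 mm high, capped green. On the bench two guide rails 14 mm high run from x = 0 to the back wall: 100 mm free between them (y -50..50). At the mouth two posts 158 mm high, 22 x 10 mm, at y = +-100. 
- pass_pivot (a point): point midway between the pivot pins of the green flap, 150 mm above the bench, 6 mm outside the panel (empty air). The panel is 180 mm wide, 4 mm thick, hangs at the bay's x = 0 from 17 to 36 mm above the bench, on an arm at each end; nothing crosses the 170 mm between the arms above the panel, so downward fingers and gripper can pass between the posts.
- pass_home (a point): good final place for the wheel's centre, 86 mm inside the green mouth, 12 mm above the bench. On the way in the flap's lower edge (133 mm from its pivot) rides on the wheel's top, 38 to 43 mm inside; it falls shut only once the wheel's rear is past that (centre 80 mm inside). Push with the tips low: the gripper must stay above the raised flap's top edge (about 50 mm).
- pass_flap (a joint): swing of the green flap, rad: 0 hangs shut, 1.5 is pushed right in. It is a light (60 g) free-swinging panel that swings inwards only and falls back to 0 by its own weight.
- rework_bay: Yellow-flap bay: white open pen fixed to the bench, no floor. Origin: middle of its mouth, on the bench, under the closed flap; x points level into the bay, z up. Inside y -95..95, 205 mm deep; walls 54 mm high, capped yellow. On the bench two guide rails 14 mm high run from x = 0 to the back wall: 100 mm free between them (y -50..50). At the mouth two posts 158 mm high, 22 x 10 mm, at y = +-100. 
- rework_pivot (a point): point midway between the pivot pins of the yellow flap, 150 mm above the bench, 6 mm outside the panel (empty air). The panel is 180 mm wide, 4 mm thick, hangs at the bay's x = 0 from 17 to 36 mm above the bench, on an arm at each end; nothing crosses the 170 mm between the arms above the panel, so downward fingers and gripper can pass between the posts.
- rework_flap (a joint): swing of the yellow flap (its bay may stand left or right of the green one), rad: 0 hangs shut, 1.5 is pushed right in. It is a light (60 g) free-swinging panel that swings inwards only and falls back to 0 by its own weight.
- gearmotor: red and silver gear motor, 110 x 36 x 36 mm; origin under the joint between silver gearbox and red motor; a bystander, loose.
- bracket: blue L-shaped bracket, 70 x 50 mm, 53 mm high; origin under its middle; a bystander, loose.
- driver: green-handled screwdriver lying on the bench; a bystander, loose.
- spanner: steel spanner lying on the bench; a bystander, loose.
- coupling: small yellow shaft coupling standing on the bench, 26 mm across and 30 mm high; a bystander, loose.
- hub: blue hub, 48 mm across and 30 mm high, standing inside the yellow-flap bay; a bystander, loose.
- oiler: white bottle with a red cap, 44 mm across, 110 mm high; a bystander, loose.
Not all that is in view belongs to the job. Of the things shaped like the part that bears wheel_center, the orange one is meant.

How it is judged:
By the outcome, as a careful person would: the job done as asked, in the order asked, and still so for the second after the job is handed in, with the robot touching nothing.
It also fails if it takes over 58 s, if anything falls off the work surface, if the arm or the gripper's body presses on something with over 40 N, if the wrist force passes 120 N, or if a joint passes its speed limit or range.

## Working session

There is one attempt and no reset: what is moved stays moved. The work goes in short steps, each a Python script; the robot and the scene stay as the last script left them, time stands still between calls to the robot, and variables do not carry over. Pictures are saved under pics/ and viewed, about 8 in all and at most 12, crops included, and the job is handed in when it is done.

```bash
mkdir -p pics
cat > h.py <<'E'
from workcell import *
import numpy as np, cv2
def pts(p,mask=None):
    z=p["z_map"];K=np.array(p["camera_matrix"])
    v,u=np.nonzero((z>0) if mask is None else (mask&(z>0)))
    d=z[v,u]; c=np.stack([(u-K[0,2])/K[0,0]*d,(v-K[1,2])/K[1,1]*d,d],1)
    return c@np.array(p["rotation"]).T+np.array(p["xyz"]),u,v
E
python3 - <<'E'
from h import *
s=capture("scene");t=capture("top")
cv2.imwrite("pics/s.png",s["image"]);cv2.imwrite("pics/t.png",t["image"])
cv2.imwrite("pics/both.png",cv2.resize(np.vstack([t["image"],s["image"]]),None,fx=.78,fy=.78))
for n,p in(("top",t),("scene",s)):
    print(n,np.round(p["xyz"],3),np.round(p["rotation"],3).tolist())
    for q in["wheel_center","pass_bay","rework_bay","gearmotor","bracket","driver","spanner","coupling","oiler","hub"]:
        for r in regions_of(p,q)[:3]:
            P,_,_=pts(p,r["mask"])
            print(q,round(r["confidence"],2),np.round(r["at"]),np.round(np.median(P,0),3) if len(P) else None, np.round(P.min(0),3),np.round(P.max(0),3))
print(get_state()["ee_rot"],get_state()["time_s"])
E
```

```text
top [0.347 0.026 1.41 ] [0.046, -0.701, 0.71, -0.046]Traceback (most recent call last):
  File "<stdin>", line 9, in <module>
  File "h.py", line 7, in pts
    return c@np.array(p["rotation"]).T+np.array(p["xyz"]),u,v
           ~^~~~~~~~~~~~~~~~~~~~~~~~~~
ValueError: matmul: Input operand 1 has a mismatch in its core dimension 0, with gufunc signature (n?,k),(k,m?)->(n?,m?) (size 4 is different from 3)
```

View pics/both.png

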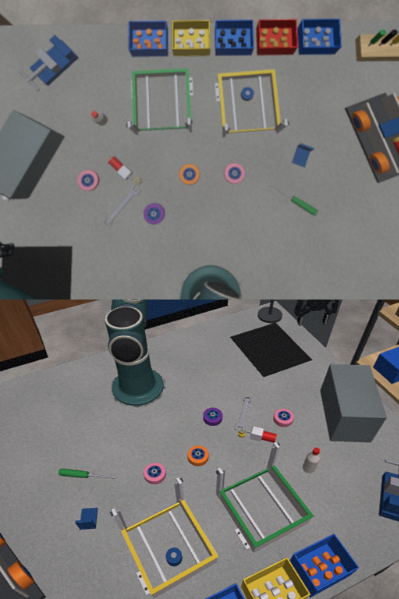

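The top view (top half) shows the orange wheel at about (242,222) in full-size pixels. The green bay is ahead and to its left at (206,128), with its mouth toward the robot and its posts at (167,160) and (248,162). The rotation is a quaternion, so I'll fix the helper.

```bash
sed -i 's/np.array(p\["rotation"\]).T/R(p["rotation"]).T/' h.py
cat >> h.py <<'E'
def R(q):
    from scipy.spatial.transform import Rotation as S
    return S.from_quat(np.roll(q,-1)).as_matrix()
E
python3 - <<'E'
from h import *
s=capture("scene");t=capture("top")
for n,p in(("top",t),("scene",s)):
    print(n,np.round(p["xyz"],3))
    for q in ["wheel_center","pass_bay","pass_flap","gearmotor","coupling","oiler"]:
        for r in regions_of(p,q)[:4]:
            P,_,_=pts(p,r["mask"])
            if len(P): print(q,round(r["confidence"],2),np.round(r["at"]),np.round(np.median(P,0),3), np.round(P.min(0),3),np.round(P.max(0),3))
    # green caps
    h=cv2.cvtColor(p["image"],cv2.COLOR_BGR2HSV)
    g=(h[...,0]>50)&(h[...,0]<80)&(h[...,1]>120)
    P,u,v=pts(p,g); k=(abs(P[:,2]-.052)<.006); P=P[k]
    k=(np.abs(P[:,:2]-np.median(P[:,:2],0))<.25).all(1);P=P[k]
    print("caps",len(P),cv2.minAreaRect(P[:,:2].astype(np.float32)), cv2.boxPoints(cv2.minAreaRect(P[:,:2].astype(np.float32))).round(4).tolist())
    o=(h[...,0]>5)&(h[...,0]<18)&(h[...,1]>150)
    P,u,v=pts(p,o); k=(P[:,2]>.015)&(P[:,2]<.03)&(P[:,0]<.7)&(abs(P[:,1])<.25);P=P[k]
    print("orange",len(P),cv2.minEnclosingCircle(P[:,:2].astype(np.float32)))
    # posts: high points
    P,u,v=pts(p); k=(P[:,2]>.14)&(P[:,2]<.17)&(P[:,0]>.5)&(P[:,0]<.9)&(abs(P[:,1])<.45);Q=P[k]
    if len(Q):
        _,_,st,ce=cv2.connectedComponentsWithStats(cv2.UMat(np.zeros((1,1),np.uint8)).get()) if 0 else (0,0,0,0)
        from scipy.cluster.hierarchy import fclusterdata
        c=fclusterdata(Q[:,:2],.03,'distance')
        for i in set(c): print("post",(c==i).sum(),Q[c==i].mean(0).round(4))
st=get_state();print(st["ee_rot"],st["time_s"])
E
```

```text
top [0.347 0.026 1.41 ]
wheel_center 0.85 [243. 225.] [0.43  0.073 0.025] [ 0.394  0.034 -0.006] [0.466 0.109 0.035]
wheel_center 0.85 [113. 231.] [0.412 0.437 0.025] [ 0.376  0.402 -0.001] [0.45  0.476 0.032]
wheel_center 0.71 [196. 272.] [0.29  0.199 0.025] [ 0.254  0.162 -0.003] [0.328 0.24  0.034]
wheel_center 0.7 [298. 221.] [ 0.431 -0.091  0.025] [ 0.395 -0.128  0.007] [ 0.468 -0.055  0.036]
pass_bay 0.71 [191. 123.] [0.726 0.196 0.037] [ 0.578  0.054 -0.009] [0.84  0.304 0.166]
pass_flap 0.6 [215. 165.] [0.597 0.144 0.036] [ 0.587  0.071 -0.004] [0.619 0.263 0.156]
gearmotor 0.77 [152. 217.] [0.455 0.322 0.034] [ 0.419  0.281 -0.003] [0.499 0.368 0.045]
gearmotor 0.28 [190. 126.] [0.743 0.199 0.051] [ 0.578  0.057 -0.006] [0.836 0.304 0.166]
oiler 0.68 [129. 152.] [0.631 0.389 0.073] [0.615 0.376 0.001] [0.674 0.425 0.117]
caps 0 ((0.0, 0.0), (0.0, 0.0), 0.0) [[0.0, 0.0], [0.0, 0.0], [0.0, 0.0], [0.0, 0.0]]
orange 197 ((0.429793119430542, 0.07259579747915268), 0.03534824773669243)
post 61 [0.5886 0.2648 0.155 ]
post 64 [ 0.5893 -0.2544  0.1543]
post 60 [ 0.5753 -0.0565  0.1556
[... 922 characters left out ...]
 [ 0.458 -0.377  0.001] [ 0.536 -0.312  0.058]
oiler 0.37 [350. 256.] [0.713 0.163 0.036] [ 0.496  0.054 -0.005] [0.818 0.357 0.164]
caps 1071 ((0.70890873670578, 0.16953933238983154), (0.21018432080745697, 0.2116268426179886), 2.3149187564849854) [[0.5996000170707703, 0.2709999978542328], [0.6082000136375427, 0.05959999933838844], [0.8181999921798706, 0.06809999793767929], [0.8095999956130981, 0.27950000762939453]]
orange 300 ((0.4316600263118744, 0.0709611102938652), 0.03963818401098251)
post 90 [0.5932 0.2622 0.1526]
post 100 [ 0.5933 -0.2561  0.154 ]
post 93 [ 0.58   -0.0601  0.1534]
post 92 [0.6011 0.0644 0.1532]
[-3.06999330e-06  1.69102331e-01  9.85598499e-01 -3.26496689e-06] 0.85
  return _methods._mean(a, axis=axis, dtype=dtype,
  ret = um.true_divide(
```

```bash
python3 -c "
import cv2
t=cv2.imread('pics/t.png')[70:300,80:400];cv2.imwrite('pics/tc.png',cv2.resize(t,None,fx=2.4,fy=2.4))"
```

```text
(no output)
```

View pics/tc.png

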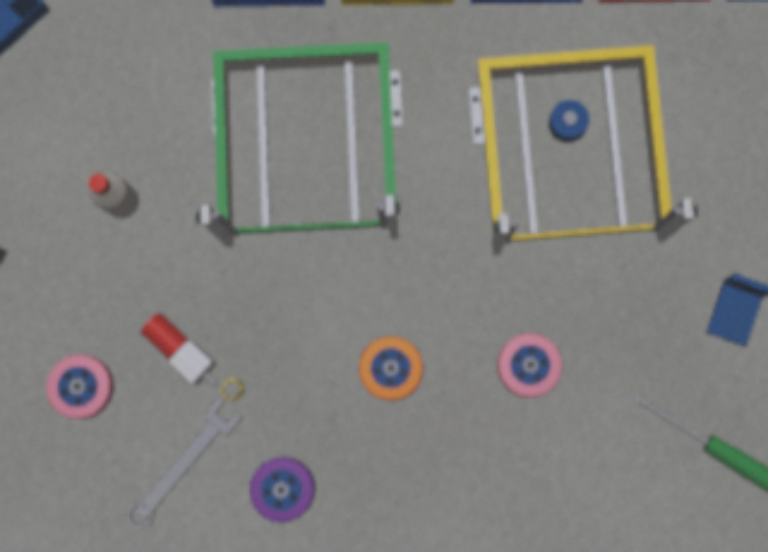

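The crop shows the orange wheel at (390,368) and the green bay to its upper left, with nothing in the corridor between them. I'll push with the two fingers 50 mm apart as a cradle behind the wheel. The first leg goes diagonally to a spot in front of the mouth.

```bash
cat >> h.py <<'E'
M=np.array([.596,.165]);YAW=.04
C,S_=np.cos(YAW),np.sin(YAW);B=np.array([[C,-S_],[S_,C]])
b2w=lambda b:M+B@np.array(b); w2b=lambda w:B.T@(np.array(w)-M)
def quats(psi):
    return [np.array([0,np.cos(a/2),np.sin(a/2),0]) for a in (psi,psi+np.pi)]
def best(pos,psi):
    c=[(q,inverse_kinematics(list(pos),list(q))) for q in quats(psi)]
    c=[x for x in c if x[1] is not None]
    print([np.round(x[1],2).tolist() for x in c])
    return min(c,key=lambda x:abs(x[1][5]))[0]
def wheel(p):
    h=cv2.cvtColor(p["image"],cv2.COLOR_BGR2HSV)
    o=(h[...,0]>5)&(h[...,0]<18)&(h[...,1]>150)
    P,u,v=pts(p,o); k=(P[:,2]>.015)&(P[:,2]<.03)&(P[:,0]<.75)&(abs(P[:,1]-.1)<.2);P=P[k]
    if len(P)<10: return None
    (c,r)=cv2.minEnclosingCircle(P[:,:2].astype(np.float32)); return np.array(c),r,len(P)
E
python3 - <<'E'
from h import *
w=np.array([.4305,.072]); t=b2w([-.062,0]); d=(t-w)/np.linalg.norm(t-w); psi=np.arctan2(d[1],d[0])
print(w2b(w),psi)
s=w-d*.056
q=best([*s,.1],psi)
grip(.05)
reach([*s,.1],q)
move_straight([*s,.006],q,max_speed=.1)
st=get_state();print(st["ee_pos"],st["finger_gap"],st["force"],st["time_s"])
p=capture("scene");cv2.imwrite("pics/s2.png",cv2.resize(p["image"][60:320,120:440],None,fx=2,fy=2));print(wheel(p))
E
```

```text
[-0.16908663 -0.08630738] 0.7183636219749764
[[0.03, -0.17, 2.31, -0.0, 1.0, 0.88], [0.03, -0.17, 2.31, -0.0, 1.0, -2.26]]
[0.38896223 0.03518881 0.00647418] 0.050140937894467545 [0.34724489 0.5424365  0.2278955 ] 4.6583
(array([0.43173847, 0.07021306]), 0.03914429619908333, 298)
```

View pics/s2.png

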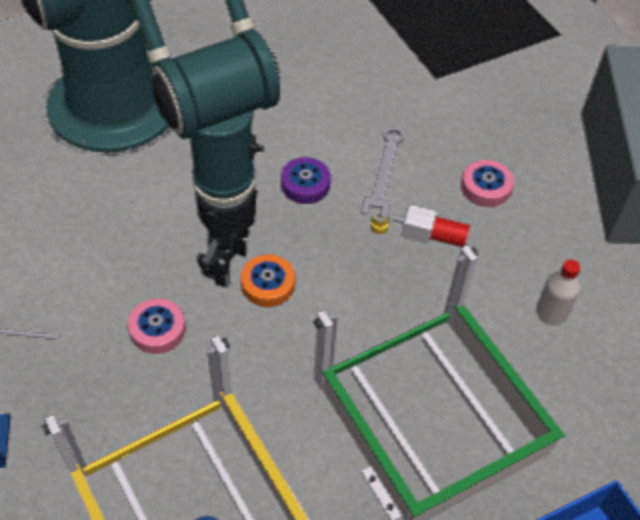

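The fingers at (225,265) straddle the line behind the wheel at (268,278), and the path is clear. I'll push the first leg now.

Run:
```python
from h import *
psi=.7184;d=np.array([np.cos(psi),np.sin(psi)])
t=b2w([-.062,0]); e=t-d*.040
print(move_straight([*e,.005],max_speed=.07,threshold=15))
st=get_state();print(st["ee_pos"],st["force"],st["time_s"])
b=e-d*.03
move_straight([*b,.005],max_speed=.1)
q=best([*b2w([-.125,0]),.1],YAW)
move_straight([*b,.1],max_speed=.2)
reach([*b2w([-.13,0]),.1],q)
for n in("scene","top"):
    p=capture(n);r=wheel(p);print(n,r,r and w2b(r[0]))
    cv2.imwrite(f"pics/{n}3.png",cv2.resize(p["image"][60:320,120:440],None,fx=2,fy=2))
print(get_state()["time_s"])
```

```text
False
[0.50383611 0.13609867 0.00500286] [-1.73935987 -1.0610033   2.16313766] 7.05
[[0.28, 0.05, 2.11, -0.0, 0.98, 1.81], [0.28, 0.05, 2.11, -0.0, 0.98, -1.33]]
scene (array([0.53507918, 0.16119906]), 0.038633793592453, 321) [-0.06102409 -0.00136171]
top None None
10.2583
```

View pics/scene3.png

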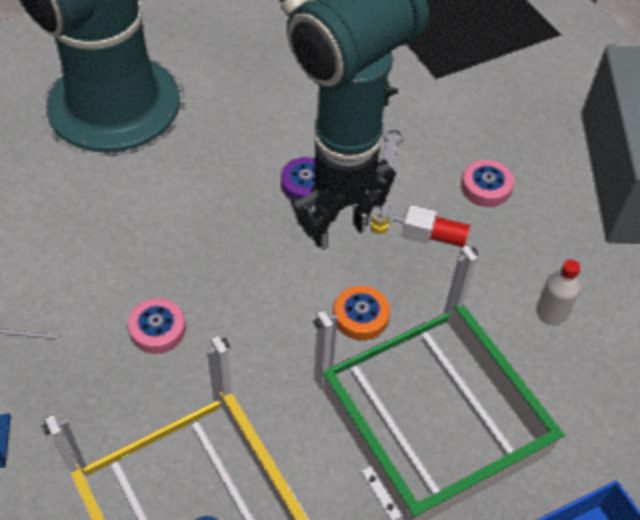

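The wheel sits in front of the mouth at bay coordinates (-61, -1) mm, image (362,312), and both flaps are shut. Next is the straight push in, with a force stop.

Run:
```python
from h import *
move_straight([*b2w([-.122,0]),.005],max_speed=.12)
def rep(): 
    st=get_state();print(w2b(st["ee_pos"][:2]).round(4),np.round(st["force"],1),round(st["time_s"],2))
rep()
r=move_straight([*b2w([-.005,0]),.005],max_speed=.06,threshold=12);print(r);rep()
p=capture("scene");print(wheel(p));a=p["image"][130:290,230:440]
if not r:
    r=move_straight([*b2w([.050,0]),.005],max_speed=.05,threshold=12);print(r);rep()
p=capture("scene");w=wheel(p);print(w,w and w2b(w[0]))
cv2.imwrite("pics/in.png",cv2.resize(np.hstack([a,p["image"][130:290,230:440]]),None,fx=1.9,fy=1.9))
```

```text
[-0.1213  0.0002] [-0.7 -0.1  0.2] 11.2
False
[-0.0051  0.    ] [-1.   0.4  0.3] 13.3
(array([0.62851113, 0.16599366]), 0.04136907309293747, 313)
True
[0.0383 0.0001] [-2.1 -0.8  2.7] 14.16
(array([0.6736185 , 0.16516805]), 0.03837793320417404, 314) [ 0.07756313 -0.002936  ]
```

View pics/in.png

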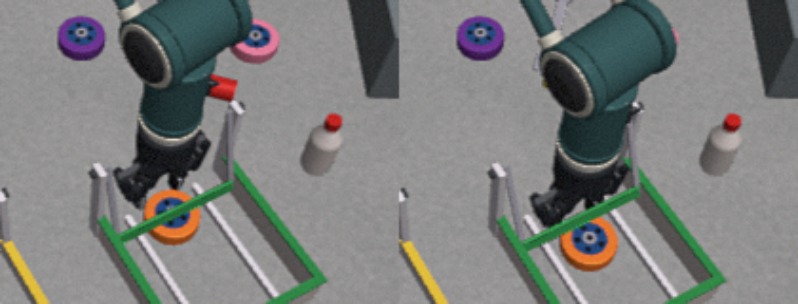

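At the stop, the flap lies across the fingers and has risen with them, and the wheel is about 78 mm in. The force dropped back to about 3 N, which fits the fingers meeting the flap. I'll go on slowly in small steps and watch the force.

Run:
```python
from h import *
for x in (.042,.046,.051):
    r=move_straight([*b2w([x,0]),.005],max_speed=.03,threshold=12)
    st=get_state();print(r,w2b(st["ee_pos"][:2]).round(4),np.round(st["force"],1),np.round(st["wrist_torque"],2),round(st["time_s"],2))
p=capture("scene");w=wheel(p);print(w,w and w2b(w[0]))
cv2.imwrite("pics/in2.png",cv2.resize(p["image"][150:290,250:420],None,fx=4,fy=4,interpolation=cv2.INTER_CUBIC))
```

```text
False [0.0424 0.0001] [-0.   1.   0.3] [ 0.04  0.1  -0.01] 14.58
False [ 0.0463 -0.0001] [ 0.4 -0.9  0.4] [-0.01 -0.01 -0.05] 14.87
False [ 0.0514 -0.    ] [-1.3  0.9 -0.2] [0.   0.03 0.  ] 15.18
(array([0.68739069, 0.16588414]), 0.03757603093981743, 309) [ 0.09135294 -0.00277122]
```

View pics/in2.png

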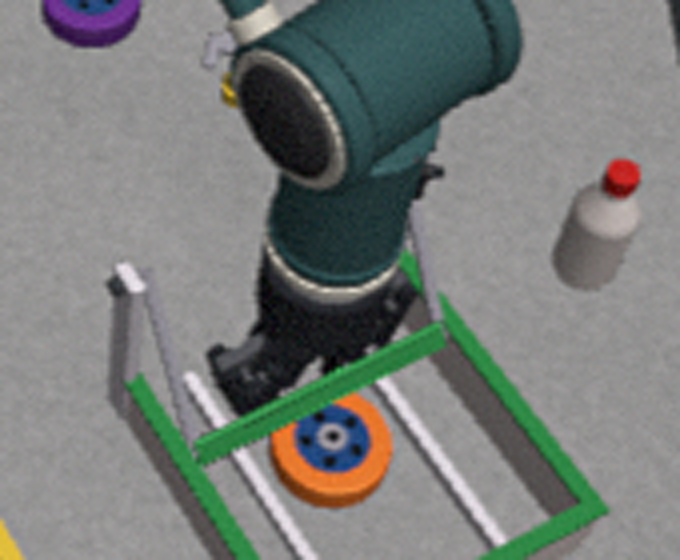

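The wheel at (332,440) is about 91 mm in and between the rails, and the flap rests on the fingers. I'll draw straight back out.

Run:
```python
from h import *
def rep(r=None): 
    st=get_state();print(r,w2b(st["ee_pos"][:2]).round(4),np.round(st["force"],1),round(st["time_s"],2))
rep(move_straight([*b2w([0,0]),.005],max_speed=.05,threshold=15))
rep(move_straight([*b2w([-.12,0]),.005],max_speed=.08,threshold=15))
move_straight([*b2w([-.12,0]),.12],max_speed=.15)
reach([.35,.2,.25],get_state()["ee_rot"]) if inverse_kinematics([.35,.2,.25],get_state()["ee_rot"]) is not None else None
sleep(.5);rep()
im=[]
for n in("scene","top"):
    p=capture(n);w=wheel(p);print(n,w,w and w2b(w[0]))
    for r in regions_of(p,"pass_flap")[:1]:
        P,_,_=pts(p,r["mask"]);k=(P[:,2]>.025)&(P[:,2]<.045);print("flap top",[w2b(x).round(3).tolist() for x in P[k,:2][::60]])
    im.append(p["image"][60:320,110:430])
cv2.imwrite("pics/out.png",cv2.resize(np.vstack(im),None,fx=1.15,fy=1.15))
```

```text
False [0.0005 0.    ] [-0.2 -0.9 -0.1] 16.4
False [-1.194e-01  1.000e-04] [-0.7 -0.7 -0.5] 18.05
None [-0.2443  0.0447] [-0.2  0.6  0.2] 20.23
scene (array([0.68664181, 0.1660686 ]), 0.03876212239265442, 396) [ 0.09061204 -0.00255696]
flap top [[0.001, 0.084], [0.005, 0.037], [0.003, -0.029], [0.005, -0.077]]
top (array([0.68461424, 0.16890228]), 0.03579042851924896, 169) [0.08869941 0.00035553]
flap top [[0.005, -0.068]]
```

View pics/out.png

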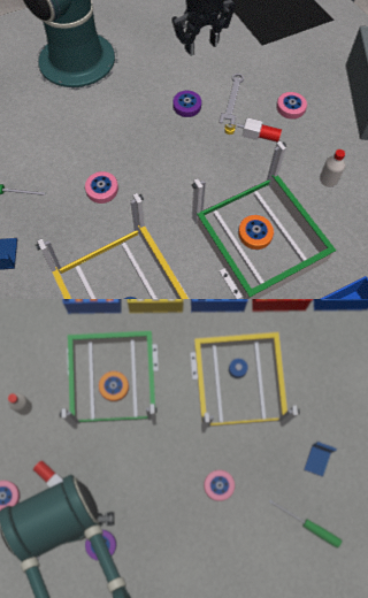

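Both views show the wheel inside the green bay between the rails, the green and yellow flaps shut, and the other things where they were.

```bash
python3 -c "
from workcell import *
print(hand_in())"
```

```text
the job is handed in; nothing more can be done
None
```

The orange wheel is inside the green-flap bay, the green flap is shut behind it, and I have handed the job in, at about 20 s of the 58 s allowed.

**What I did:** I slid the wheel flat along the bench with two fingers 50 mm apart behind it. The first push went diagonally to a spot in front of the mouth. The second went straight in through the green flap. Then I drew the fingers straight back out and moved the arm clear.

**Last checks:**
- **Wheel:** its centre is 89–91 mm inside the mouth and within 3 mm of the bay's centre line. Its rear is therefore about 51 mm in, clear of the flap.
- **Green flap:** its top edge measured 1–5 mm from the mouth line, which is shut to within camera accuracy.
- **Yellow flap and other things:** in the final views the yellow flap is shut. The other things in view look unmoved, and I did not re-measure them.

**What disagreed:** on the way in, the 12 N force stop tripped once with the wheel about 78 mm inside. That was most likely the fingers meeting the flap. The force fell back to about 3 N, and I finished in small steps without another trip. The two cameras differ by about 3 mm on the wheel's sideways position, which is well within the 12 mm clearance to each rail.

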